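Clamp a heat sink in the quick-release vise

TASK

Clamp the heat sink in the bench vise, ready for cleaning. Squeeze the vise's release lever against its grip post and, with it squeezed, slide the moving jaw along until its pressure plate stands a few millimetres off the heat sink, then let the lever go so that it springs home into the rack. Then turn the spoked wheel clockwise until the plate grips the heat sink against the fixed jaw, nipped up to a clamping force of about 40 N (judged by how the wheel resists) and not crushed, and leave everything else on the bench alone.

Things in the scene. Friction and masses are not known exactly. Their poses are not given: they have to be found in the camera images.
- vise: Grey quick-release bench vise, fixed; base plate 120 (x) by 260 (y) by 12 mm. Origin at the underside, on the centreline. Its own y axis is the slide axis, +y towards the fixed jaw (the closing way); x lies across, the lever being on the +x side; z is up. A steel rail 50 mm wide runs along y, its top 28 mm up; the fixed jaw, 90 mm wide and 112 mm high, stands at the +y end.
- liner_face (a point): Centre of the face of the black rubber liner on the fixed jaw, looking to the vise's -y, 83 mm above the bench. The liner is 80 mm wide and 70 mm high and gives about 1 mm per 35 N.
- jaw_top (a point): Centre of the top of the moving jaw, a grey block 56 (x) by 56 (y) mm, its top 118 mm above the bench. It slides along the rail and carries the lever, the grip post, the screw with its wheel, and the pressure plate.
- carriage (a joint): Slide of the moving jaw along the rail, m, 0 to 0.082, growing towards the fixed jaw. The lever locks it in a rack of 6 mm pitch; unlocked it drags with about 2 N. When the lever is let go the jaw is pulled up to 3 mm either way into the nearest notch; should the lever ride on a tooth instead, squeeze again and shift the jaw 2 mm. It starts in or near a notch.
- release (a joint): Release lever, rad: 0 = sprung home and locked in the rack; 0.15 = squeezed to its stop. Above 0.10 the jaw is free to slide. Squeezing takes 6 N at first, 9 N at the stop (at point lever_grip).
- lever_grip (a point): On the outer (+x) face of the release lever, at mid-width, 152 mm above the bench: where a finger presses. The lever is a dark steel upright plate on the moving jaw's +x side, 8 mm thick (x), 26 mm wide (y), top 172 mm above the bench; it hinges about a line along y, 102 mm below this point, so squeezing moves the point up to 15 mm to -x.
- post_grip (a point): On the outer (-x) face of the grip post, mid-width, 152 mm above the bench. The post is a fixed grey upright on the moving jaw, 12 mm thick (x), 26 mm wide (y), 118 to 170 mm above the bench. Over the outer faces post and lever measure 35 mm with the lever home, 20 mm squeezed; pinch both from above, one finger on each outer face. Space beside them is free for 50 mm.
- wheel_hub (a point): Centre of the spoked wheel on the screw axis, 94 mm above the bench, 95 mm behind (-y of) the middle of the moving jaw, sliding with it. Five spokes of 8 mm rod, evenly spaced, lie in the vise's xz plane; each ends in a polished, slippery black ball (friction 0.12) of 18 mm diameter centred 55 mm from the axis. Push a ball round near the top with the fingertips.
- spoke_ball (a point): Centre of one of the five spoke balls (straight above the hub when joint screw is 0). The other four follow at fifths of a turn.
- screw (a joint): Angle of the wheel, rad, 0 to 5; grows clockwise seen from the wheel's end: the topmost ball moves to the vise's +x. 1 rad advances the plate 4 mm. Starts at 0 to 0.5. Running free it takes 0.28 N m (5 N pushed squarely at a ball); a clamping force F adds F x 0.004 m: 0.44 N m (8 N at a ball) at 40 N, 0.52 N m at 60 N. It stays where it is left.
- plate: Pressure plate on the screw's end, dark steel, 70 (x) x 10 (y) x 50 (z) mm, 69 to 119 mm above the bench. Origin at the centre of its +y face, which meets the work; axes as the vise's.
- plate_face (a point): Centre of the pressure plate's face that meets the work.
- heatsink: The work: a finned aluminium heat sink standing upright on the rail, close to the liner of the fixed jaw (0.5 to 3 mm off it at the start), 70 (x) x 40 (y) x 80 (z) mm, about 0.35 kg. Origin at the centre of its underside, axes as the vise's.
- sink_face (a point): On the heat sink's side that faces the moving jaw, at mid-width, 60 mm above its underside.
- flux_bottle: Bystander: white bottle with red cap, 44 mm across, 110 mm high, origin at its underside. Leave alone.
- screwdriver: Bystander: screwdriver lying on the bench, 170 mm long. Leave alone.
- small_board: Bystander: little green circuit board, 50 x 90 x 10 mm, lying on the bench, origin at its underside. Leave alone.
There are look-alikes about, which are no part of the job. There is more than one size of the heatsink; the job needs the smallest.

How it is judged:
By the outcome, as a careful person would: the job done as asked, in the order asked, and still so for the second after the job is handed in, with the robot touching nothing.
It also fails if it takes over 67 s, if anything falls off the work surface, if the arm or the gripper's body presses on something with over 40 N, if the wrist force passes 120 N, or if a joint passes its speed limit or range.

ROBOT

A 7-joint arm with a two-finger parallel gripper is mounted at the origin on the work surface. World frame = base frame: x ahead of the robot, y to its left, z up, the work surface at z = 0. Lengths are in m, angles in rad, forces in N, time in s.
With the tool pointing down it reaches from about 0.425 to 0.925 m from the base axis. Payload 6.8 kg.
Tool frame: the origin (TCP) lies at the very end of the fingers, on their centre line; the grasp point (between the pads) lies 19 mm behind it; z points along the fingers, y is the line along which they close (so a half turn about z gives the same grasp; the last joint's range is limited). The gripper opens to 85 mm and grips with 20 to 120 N. Pads are 22 mm wide; open, the fingers measure 114 mm over their backs; the gripper's body (76 mm by 85 mm) begins 54 mm behind the grasp point. The pads swing forward as they close: fully open they stand 13 mm farther back than shut.
Start: joints at [-1.422, 0.477, 0.022, 1.555, -0.011, 1.109, -0.083], TCP at [0.171, 0.653, 0.231] pointing down, gripper open.
Joint ranges: [-2.96, 2.96], [-0.34, 2.1], [-1.41, 1.46], [0.24, 2.44], [-1.37, 4.51], [0.17, 1.92], [-2.96, 2.96]. Speed limits (rad/s): [2.39, 2.39, 3.14, 3.14, 3.14, 3.14, 3.14].

INTERFACE

Orientations are given as a unit quaternion [w, x, y, z].
In Python, from bench import manip gives the robot as it stands.
- The arm moves only by the shell command python3 -m creep 'ROWS' [FORCE]. ROWS is JSON, a list that holds one entry, the list of rows, each a list of 5 numbers: the finger opening in cm, from 0 to 8.54, then the shift along the tool's x, y, z in cm, then the turn about the tool's z in rad. A call has 1 to 20 rows; each row is the pose to reach, as a shift and turn from the pose commanded when the call began, along the tool's axes at that moment; what a row does not reach only later rows make up. A row lasts 1/12 s, in which the tool goes at most 41.7 mm and 7.16 degrees, less where a joint would pass 70% of its speed; a pose out of reach is approached as far as the arm can. A call with a gripper value outside its range is refused whole. The fingers move at their own pace and stop on an object; FORCE is the grip in N (left out, the last holds). Time passes only in rows, so rows that repeat a pose let the fingers close. It gives the time, the measured TCP pose, the force, the opening and the grip force at its end, in the units of the state.
- manip.state(): the state, without advancing time (a new reading comes with each control period).
- manip.snapshot(name): name is "scene" or "top" or "wrist"; returns (picture, depth): 420x560x3 uint8, blue, green, red; 420x560 float32, m along the optical axis (not along the pixel's ray), 0 where there is no reading.
- manip.camera_model(name): a dict with "intrinsics" (3x3 intrinsics, pixels), "D" ([k1, k2, p1, p2, k3] as OpenCV has them; the pictures are not rectified), "R" (3x3) and "t" (3): a world point X has camera coordinates R X + t; the wrist camera has in their place "hand_eye" (4x4, takes a point from camera to tool coordinates, whose origin is the TCP and whose axes are the flange's). Camera axes: x right, y down, z forward; pixel columns grow to the right and rows downward; lengths in m; the calibration is good to about 2 mm. A picture is of the moment at which its call begins: read the wrist's pose just before it. camera_model takes no time and is no camera call.
- manip.hand_in(): hands the job in; it is judged then, once.
The state is a dict: "clock": time; "qpos": joint angles; "qd": joint speeds; "joint_torque": joint torques, N m; "tool_pos": TCP position; "eef_rot": TCP orientation; "wrist_force": force on the tool from outside, world axes, zero at the start; "torque": the same for the moment, N m; "gripper_width": finger opening in m; "grasp_force": force on a finger pad.
Only numpy, scipy, OpenCV 4.12 (cv2) and the standard library are available. Lean on these libraries where they do the work, as an engineer would, in place of code of your own. Each camera call takes 0.05 s, during which the arm holds its last target. There are 200 camera calls.

## Working session

There is one attempt and no reset: what is moved stays moved. The work goes in short steps, Python scripts to look and compute and a shell command to move; the robot and the scene stay as the last step left them, time stands still between calls to the robot, and variables do not carry over. Pictures are saved under pics/ and viewed, at most 10 in all, crops included, and the job is handed in when it is done.

```bash
mkdir -p pics; python3 - <<'E'
from bench import manip
import cv2, numpy as np
print(manip.state())
for n in ("scene","top"):
    p,d=manip.snapshot(n); cv2.imwrite(f"pics/{n}0.png",p); np.save(f"pics/{n}0.npy",d)
    print(n,manip.camera_model(n))
print(manip.camera_model("wrist"))
E
```

```text
{'clock': 0.0, 'qpos': array([-1.4220934 ,  0.4777971 ,  0.02233558,  1.55644932, -0.01148135,
        1.10930494, -0.08310939]), 'qd': array([1.06554105e-03, 3.78183555e-05, 2.88596809e-04, 8.19239859e-04,
       1.28176940e-03, 5.20623177e-04, 1.75099308e-03]), 'joint_torque': array([-4.51915248e-04, -5.96455657e+01,  1.60789534e+00, -2.81191313e+01,
        1.24386919e-02,  9.64267325e-03, -3.52686435e-06]), 'tool_pos': array([0.17130969, 0.65228668, 0.23032856]), 'eef_rot': array([-4.19752269e-05,  1.28036853e-01,  9.91768988e-01, -9.14295059e-04]), 'wrist_force': array([ 0.44494884,  1.60564039, -0.08609159]), 'torque': array([ 0.01951017, -0.04739994, -0.01615973]), 'grasp_force': 0.0, 'gripper_width': 0.0855193972588352}
scene {'intrinsics': array([[405.53252963,   0.        , 282.51726903],
       [  0.        , 405.53252963, 205.6191587 ],
       [  0.        ,   0.        ,   1.        ]]), 'D': array([-0.12041051,  0.        ,  0.        ,  0.        ,  0.        ]), 'R': array([[-0.72480136,  0.68895036, -0.00322455],
       [ 0.42449504,  0.44288837, -0.78971758],
      
[... 489 characters left out ...]
09555e-01, -4.15263059e-03, -9.90477847e-01]]), 't': array([0.20402414, 0.53816076, 1.00202421])}
{'intrinsics': array([[328.53559498,   0.        , 276.13613548],
       [  0.        , 328.53559498, 213.88117074],
       [  0.        ,   0.        ,   1.        ]]), 'D': array([-0.00302806,  0.        ,  0.        ,  0.        ,  0.        ]), 'hand_eye': array([[-1.90042133e-04, -9.59128106e-01, -2.82972154e-01,
         7.20708108e-02],
       [ 9.99999982e-01, -1.89315443e-04, -2.99123676e-05,
        -3.96786869e-04],
       [-2.48812061e-05, -2.82972154e-01,  9.59128125e-01,
        -1.42818964e-01],
       [ 0.00000000e+00,  0.00000000e+00,  0.00000000e+00,
         1.00000000e+00]])}
```

View pics/scene0.png

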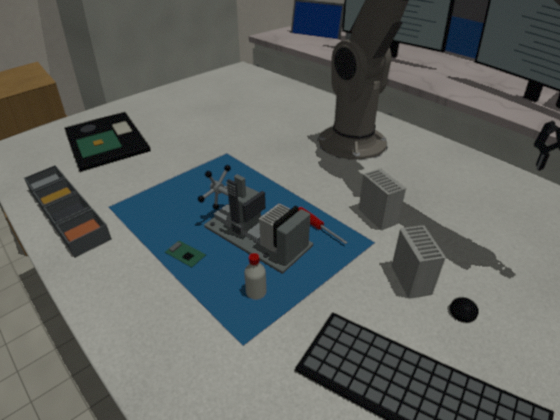

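View pics/top0.png

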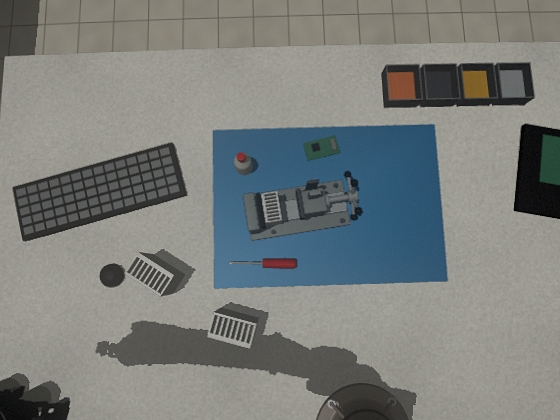

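```bash
cat > h.py <<'E'
from bench import manip
import cv2, numpy as np
from scipy.spatial.transform import Rotation as R
def pose(s):
    T=np.eye(4); q=s['eef_rot']; T[:3,:3]=R.from_quat([q[1],q[2],q[3],q[0]]).as_matrix(); T[:3,3]=s['tool_pos']; return T
def cloud(name,d,T=None):
    m=manip.camera_model(name); v,u=np.mgrid[:420,:560]
    n=cv2.undistortPoints(np.stack([u,v],-1).reshape(-1,1,2).astype(float),m['intrinsics'],m['D']).reshape(420,560,2)
    P=np.dstack([n*d[...,None],d])
    if T is None: X=(P-m['t'])@m['R']
    else:
        H=T@m['hand_eye']; X=P@H[:3,:3].T+H[:3,3]
    X[d==0]=np.nan
    return X
E
python3 - <<'E'
from h import *
d=np.load('pics/top0.npy'); X=cloud('top',d)
roi=np.zeros(d.shape,bool); roi[165:245,240:370]=1
z=X[...,2]
print('bench z',np.nanmedian(z[140:160,350:420]))
for lo,hi in [(.008,.018),(.10,.125),(.14,.18)]:
    m=(roi&(z>lo)&(z<hi)).astype(np.uint8)
    n,l,s,c=cv2.connectedComponentsWithStats(m)
    for i in range(1,n):
        if s[i,4]>15:
            p=X[l==i]; print(lo,s[i],'med',np.nanmedian(p,0).round(4),cv2.minAreaRect(p[:,:2].astype(np.float32)*1000))
p=cv2.imread('pics/top0.png')[150:260,230:380]
cv2.imwrite('pics/topc.png',cv2.resize(p,None,fx=5,fy=5,interpolation=cv2.INTER_CUBIC))
E
```

```text
bench z 0.0007151650314190173
0.008 [316 180  28  14 245] med [0.6134 0.0487 0.0115] ((611.5204467773438, 54.93482208251953), (32.41130828857422, 68.72492980957031), 7.835149765014648)
0.008 [298 185   8   5  24] med [0.6132 0.1268 0.0115] ((612.357177734375, 126.84032440185547), (9.971918106079102, 18.863998413085938), 13.543694496154785)
0.008 [259 187  38  15 216] med [0.5987 0.1717 0.0111] ((593.6556396484375, 188.74581909179688), (32.313262939453125, 97.65579223632812), 7.819733619689941)
0.008 [ 250  210  100   30 1163] med [0.5139 0.1252 0.0113] ((513.229248046875, 137.47998046875), (36.71019744873047, 259.17218017578125), 8.197723388671875)
0.1 [295 186  36  33 662] med [0.5559 0.1162 0.1168] ((561.1732788085938, 106.09193420410156), (71.45096588134766, 78.68854522705078), 7.987455368041992)
0.1 [346 188  12  20 132] med [0.5693 0.0144 0.1066] ((563.2452392578125, 13.075614929199219), (45.41033935546875, 23.848981857299805), 13.044512748718262)
0.1 [255 191  26  36 486] med [0.5477 0.2214 0.1082] ((545.8922729492188, 214.20018005371094), (80.68736267089844, 51.08545684814453), 7.336552619934082)
0.1 [242 192  17  39 452] med [0.5393 0.2561 0.1109] ((539.7498168945312, 256.1820373535156), (89.26641845703125, 27.952268600463867), 7.470161437988281)
0.14 [306 178  13   9  77] med [0.5925 0.1141 0.1688] ((595.2494506835938, 113.40583801269531), (9.907798767089844, 25.656953811645508), 7.998370170593262)
0.14 [350 179   8   8  49] med [0.5929 0.0181 0.1496] ((593.5458984375, 17.546266555786133), (16.238018035888672, 14.99173355102539), 83.24590301513672)
0.14 [308 189  13   9  90] med [0.5675 0.1104 0.168 ] ((569.6611938476562, 109.61348724365234), (12.124202728271484, 26.312759399414062), 7.737900257110596)
```

View pics/topc.png

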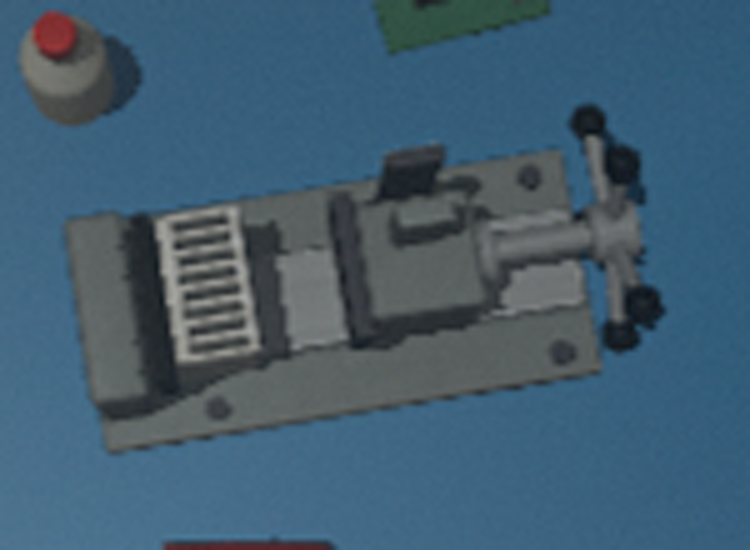

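```bash
python3 -m creep '[[[8.5,-10,-8,-5,0.24],[8.5,-52.7,-42.2,-5,1.176],[8.5,-52.7,-42.2,-5,1.176],[8.5,-52.7,-42.2,-5,1.176],[8.5,-52.7,-42.2,-5,1.176],[8.5,-52.7,-42.2,-5,1.176],[8.5,-52.7,-42.2,-5,1.176],[8.5,-52.7,-42.2,-5,1.176],[8.5,-52.7,-42.2,-5,1.176],[8.5,-52.7,-42.2,-5,1.176],[8.5,-52.7,-42.2,-5,1.176],[8.5,-52.7,-42.2,-5,1.176],[8.5,-52.7,-42.2,-5,1.176],[8.5,-52.7,-42.2,-5,1.176],[8.5,-52.7,-42.2,-5,1.176],[8.5,-52.7,-42.2,-5,1.176],[8.5,-52.7,-42.2,-5,1.176],[8.5,-52.7,-42.2,-5,1.176],[8.5,-52.7,-42.2,-5,1.176],[8.5,-52.7,-42.2,-5,1.176]]]'
python3 -m creep '[[[8.5,0,0,0,0],[8.5,0,0,0,0],[8.5,0,0,0,0],[8.5,0,0,0,0]]]'
cat > look.py <<'E'
import sys
from h import *
s=manip.state(); T=pose(s); p,d=manip.snapshot('wrist'); n=sys.argv[1]
cv2.imwrite(f'pics/{n}.png',p); X=cloud('wrist',d,T); np.save(f'pics/{n}X.npy',X)
print('tcp',s['tool_pos'].round(4),'xaxis',np.degrees(np.arctan2(T[1,0],T[0,0])).round(2),'yaxis',np.degrees(np.arctan2(T[1,1],T[0,1])).round(2),'f',s['wrist_force'].round(2))
E
python3 look.py w1
```

```text
clock: 1.77
tool_pos: [0.5731, 0.1124, 0.2807]
eef_rot: [-0.001, 0.656, 0.755, -0.0]
wrist_force: [0.0, -0.8, -0.2]
gripper_width: 0.0848
grasp_force: 0.0
clock: 2.1
tool_pos: [0.5736, 0.1117, 0.2813]
eef_rot: [-0.0, 0.656, 0.755, 0.0]
wrist_force: [0.2, 0.3, 0.1]
gripper_width: 0.085
grasp_force: 0.0
tcp [0.5736 0.1117 0.2813] xaxis 97.98 yaxis 7.98 f [0.23 0.34 0.08]
```

View pics/w1.png

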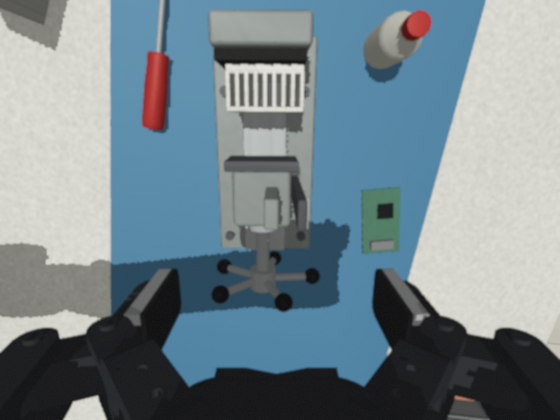

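```bash
cat > meas.py <<'E'
import sys
from h import *
X=np.load(f'pics/{sys.argv[1]}X.npy'); p=cv2.imread(f'pics/{sys.argv[1]}.png')
a=np.radians(float(sys.argv[2]) if len(sys.argv)>2 else 7.9); V=X.copy()
V[...,0]=np.cos(a)*X[...,0]+np.sin(a)*X[...,1]; V[...,1]=-np.sin(a)*X[...,0]+np.cos(a)*X[...,1]; V*=1000
x,y,z=V[...,0],V[...,1],V[...,2]
roi=(x>500)&(x<660)&(y>-120)&(y<210); roi[:,:]&=True
for lo,hi in [(5,17),(65,100),(100,124),(108,124),(143,180)]:
    m=(roi&(z>lo)&(z<hi)).astype(np.uint8); n,l,s,c=cv2.connectedComponentsWithStats(m)
    for i in range(1,n):
        if s[i,4]>40:
            q=V[l==i]; r=cv2.minAreaRect(q[:,:2].astype(np.float32))
            print(lo,hi,'px',c[i].round(),s[i,4],'x %.1f %.1f y %.1f %.1f z %.1f'%(*np.percentile(q[:,0],[1,99]),*np.percentile(q[:,1],[1,99]),np.median(q[:,2])),'ang %.2f'%r[2])
E
python3 meas.py w1
```

```text
5 17 px [303. 146.] 3034 x 595.4 629.6 y -63.3 185.2 z 12.1 ang 89.77
5 17 px [227. 159.] 3105 x 509.9 542.4 y -63.2 162.2 z 12.0 ang 89.68
65 100 px [233.  90.] 147 x 540.8 543.5 y 114.6 141.5 z 84.2 ang 82.91
65 100 px [242.  89.] 130 x 549.2 552.9 y 114.7 141.4 z 85.3 ang 80.88
65 100 px [250.  88.] 105 x 557.6 561.4 y 114.7 141.5 z 84.7 ang 81.14
65 100 px [259.  87.] 81 x 566.0 570.9 y 114.9 141.4 z 84.0 ang 79.30
65 100 px [268.  84.] 56 x 574.5 579.3 y 115.1 141.4 z 91.5 ang 79.56
65 100 px [289.  86.] 48 x 592.5 596.8 y 114.1 141.3 z 85.2 ang 8.65
65 100 px [298.  88.] 80 x 601.1 605.2 y 114.0 141.2 z 85.7 ang 8.54
65 100 px [267. 111.] 69 x 539.6 606.3 y 109.0 109.4 z 82.8 ang 89.69
65 100 px [265. 156.] 247 x 536.5 603.3 y 64.6 65.1 z 83.5 ang 89.54
65 100 px [294. 184.] 76 x 600.2 607.8 y 18.4 41.3 z 83.2 ang 69.67
65 100 px [239. 264.] 460 x 514.3 566.5 y -72.9 -13.6 z 80.1 ang 44.70
65 100 px [291. 269.] 602 x 571.6 630.8 y -72.8 -14.2 z 95.4 ang 48.88
100 124 px [262.  50.] 7608 x 527.5 612.6 y 109.8 189.8 z 111.6 ang 0.08
100 124 px [260. 205.] 4507 x 537.7 600.8 y -74
[... 548 characters left out ...]
2.  94.] 42 x 596.6 599.4 y 116.6 131.6 z 108.5 ang 0.77
108 124 px [232. 102.] 89 x 538.1 553.8 y 109.6 130.2 z 108.5 ang 0.00
108 124 px [295. 108.] 62 x 590.4 607.8 y 109.7 115.8 z 108.5 ang 0.06
108 124 px [260. 189.] 3509 x 537.5 601.5 y -5.4 65.0 z 118.2 ang 89.64
108 124 px [296. 190.] 48 x 600.2 607.4 y 22.0 41.2 z 118.1 ang 68.79
108 124 px [266. 283.] 145 x 564.0 582.8 y -77.4 -56.0 z 109.5 ang 60.81
108 124 px [242. 285.] 147 x 535.7 557.7 y -69.7 -62.2 z 116.0 ang 89.90
143 180 px [271. 210.] 545 x 573.4 584.8 y 16.3 41.4 z 169.8 ang 89.81
143 180 px [302. 210.] 469 x 600.2 609.7 y 16.3 41.2 z 171.4 ang 89.87
143 180 px [283. 302.] 272 x 582.3 598.6 y -73.2 -57.7 z 150.7 ang 0.10
```

```bash
python3 -m creep '[[[8.5,-0.3,0,4,0],[8.5,-0.3,0,8,0],[8.5,-0.3,0,12,0],[8.5,-0.3,0,14,0],[8.5,-0.3,0,15,0],[8.5,-0.3,0,15,0],[6,-0.3,0,15,0],[4.5,-0.3,0,15,0],[4,-0.3,0,15,0],[3.5,-0.3,0,15,0],[3,-0.3,0,15,0],[2.5,-0.3,0,15,0],[2,-0.3,0,15,0],[1.6,-0.3,0,15,0],[1.6,-0.3,0,15,0],[1.6,-0.3,0,15,0],[1.6,-0.3,0,15,0]]]' 25; python3 -c "
from h import *
print(manip.state()['grasp_force'])"
```

```text
clock: 3.57
tool_pos: [0.5745, 0.1081, 0.1343]
eef_rot: [-0.0, 0.657, 0.754, 0.001]
wrist_force: [-9.8, -1.3, 18.9]
gripper_width: 0.021
grasp_force: 26.2
26.238438832224347
```

```bash
python3 -m creep '[[[1.6,0,0,-0.2,0],[1.6,0.2,0,-0.2,0],[1.6,0.5,0,-0.2,0],[1.6,0.8,0,-0.2,0],[1.6,1.1,0,-0.2,0],[1.6,1.4,0,-0.2,0],[1.6,1.7,0,-0.2,0],[1.6,2,0,-0.2,0]]]' 30; python3 look.py w2; python3 meas.py w2 | grep -E "^(65|143|108)"
```

```text
clock: 4.23
tool_pos: [0.5718, 0.1273, 0.1344]
eef_rot: [0.0, 0.657, 0.754, 0.0]
wrist_force: [-5.5, -3.0, 8.2]
gripper_width: 0.0206
grasp_force: 34.5
tcp [0.5718 0.1273 0.1344] xaxis 97.86 yaxis 7.86 f [-5.48 -2.96  8.22]
65 100 px [175.  54.] 41 x 529.9 535.2 y 149.9 150.4 z 94.4 ang 87.51
65 100 px [196.  99.] 401 x 540.3 542.5 y 113.4 141.3 z 92.6 ang 86.02
65 100 px [212.  99.] 451 x 548.8 551.3 y 113.4 141.3 z 90.0 ang 86.91
65 100 px [229.  99.] 491 x 557.2 560.1 y 113.2 141.3 z 86.4 ang 87.28
65 100 px [245.  98.] 371 x 565.7 569.5 y 113.1 141.2 z 85.2 ang 88.73
65 100 px [260.  96.] 236 x 574.1 578.7 y 113.1 141.2 z 85.9 ang 88.97
65 100 px [281.  90.] 141 x 583.0 588.1 y 113.0 141.2 z 84.6 ang 89.94
65 100 px [298.  97.] 295 x 591.9 596.5 y 113.0 141.1 z 85.0 ang 89.50
65 100 px [314. 100.] 411 x 601.3 604.9 y 112.9 141.1 z 85.5 ang 89.59
65 100 px [252. 179.] 1049 x 535.6 603.1 y 83.8 84.5 z 86.9 ang 89.99
65 100 px [306. 226.] 176 x 599.1 605.7 y 37.2 60.6 z 83.6 ang 7.58
65 100 px [245. 356.] 96 x 560.4 565.3 y -37.1 -20.9 z 98.5 ang 83.31
65 100 px [275. 360.] 497 x 57
[... 205 characters left out ...]
  86.] 340 x 602.0 607.6 y 114.3 147.7 z 108.5 ang 1.67
108 124 px [202.  90.] 105 x 546.2 549.2 y 124.2 137.8 z 108.4 ang 0.49
108 124 px [220. 100.] 151 x 554.6 557.5 y 116.9 137.0 z 108.5 ang 89.46
108 124 px [185.  87.] 50 x 538.0 540.8 y 129.1 137.0 z 108.5 ang 86.68
108 124 px [187. 117.] 175 x 537.9 542.6 y 109.5 129.8 z 108.5 ang 4.39
108 124 px [203. 113.] 45 x 546.1 549.2 y 118.3 123.3 z 108.3 ang 87.65
108 124 px [242. 223.] 8555 x 536.4 602.2 y 27.7 84.3 z 118.3 ang 0.38
143 180 px [276. 296.] 7694 x 560.6 606.5 y 36.1 60.9 z 169.4 ang 0.41
143 180 px [194. 313.] 116 x 551.3 557.7 y 53.7 55.0 z 178.4 ang 85.53
143 180 px [359. 313.] 111 x 609.3 615.7 y 53.6 54.9 z 178.2 ang 89.88
```

```bash
python3 -m creep '[[[1.6,0.3,0,0,0],[1.6,0.6,0,0,0],[1.6,0.9,0,0,0],[1.6,1.2,0,0,0],[1.6,1.5,0,0,0],[1.6,1.8,0,0,0],[1.6,2.1,0,0,0],[1.6,2.2,0,0,0],[1.6,2.25,0,0,0],[1.6,2.25,0,0,0],[1.6,2.25,0,0,0]]]'; python3 look.py w3; python3 meas.py w3 | grep -E "^(65|143|108)"
```

```text
clock: 5.2
tool_pos: [0.5688, 0.1499, 0.1344]
eef_rot: [0.0, 0.657, 0.754, 0.0]
wrist_force: [-5.6, -2.1, 7.2]
gripper_width: 0.0206
grasp_force: 34.3
tcp [0.5688 0.1499 0.1344] xaxis 97.88 yaxis 7.88 f [-5.58 -2.14  7.19]
65 100 px [249.  73.] 353 x 532.1 612.4 y 163.1 163.9 z 95.4 ang 0.37
65 100 px [247. 101.] 269 x 531.1 607.6 y 150.2 150.6 z 89.7 ang 89.71
65 100 px [198. 145.] 367 x 540.3 542.7 y 113.2 140.9 z 92.9 ang 6.30
65 100 px [215. 145.] 404 x 548.8 551.5 y 113.1 140.9 z 90.2 ang 6.27
65 100 px [231. 145.] 439 x 557.3 560.2 y 113.1 140.8 z 85.5 ang 7.52
65 100 px [246. 148.] 326 x 565.7 569.2 y 113.0 140.8 z 85.1 ang 8.08
65 100 px [261. 152.] 226 x 574.1 579.0 y 112.9 140.8 z 82.7 ang 0.63
65 100 px [281. 157.] 157 x 583.0 588.1 y 112.9 140.0 z 87.6 ang 79.61
65 100 px [297. 149.] 260 x 592.2 596.5 y 112.9 140.8 z 85.0 ang 80.63
65 100 px [312. 146.] 370 x 601.4 604.9 y 112.8 140.8 z 85.1 ang 81.63
65 100 px [270. 183.] 91 x 557.1 603.2 y 106.6 107.2 z 98.5 ang 89.56
65 100 px [306. 226.] 177 x 599.3 605.8 y 59.9 83.4 z 83.5 ang 4.54
65 100 px [245. 356.] 102 x 560.5 5
[... 344 characters left out ...]
46.] 196 x 604.6 607.6 y 114.1 139.0 z 108.5 ang 89.89
108 124 px [204. 137.] 50 x 546.2 549.1 y 128.1 136.0 z 108.6 ang 86.61
108 124 px [188. 142.] 70 x 537.8 541.0 y 125.9 133.9 z 108.5 ang 0.05
108 124 px [306. 168.] 284 x 592.4 607.0 y 109.4 129.9 z 108.5 ang 75.08
108 124 px [206. 156.] 54 x 546.2 549.2 y 119.3 126.7 z 108.6 ang 88.05
108 124 px [203. 173.] 300 x 537.8 558.1 y 109.4 123.9 z 108.5 ang 89.83
108 124 px [242. 223.] 8561 x 536.6 602.3 y 50.7 107.2 z 118.3 ang 0.15
143 180 px [276. 296.] 7701 x 560.8 606.6 y 58.8 83.8 z 169.4 ang 89.69
143 180 px [194. 313.] 111 x 551.5 558.0 y 76.2 77.8 z 178.2 ang 2.72
143 180 px [359. 313.] 110 x 609.5 615.8 y 76.3 77.9 z 178.4 ang 86.07
```

```bash
python3 -m creep '[[[2.5,0,0,0,0],[3.5,0,0,0,0],[4.5,0,0,0,0],[6,0,0,0,0],[7,0,0,0,0],[8,0,0,0,0],[8.5,0,0,0,0],[8.5,0,0,0,0],[8.5,0,0,-2,0],[8.5,0,0,-6,0],[8.5,0,0,-10,0],[8.5,0,0,-11,0],[8.5,0,0,-11,0],[8.5,0,0,-11,0]]]'; python3 look.py w4; python3 meas.py w4 | grep -E "^(65|143|100|108)"
```

```text
clock: 6.42
tool_pos: [0.5686, 0.1502, 0.2437]
eef_rot: [0.0, 0.657, 0.754, 0.001]
wrist_force: [-0.5, 1.1, -0.2]
gripper_width: 0.0848
grasp_force: 0.0
tcp [0.5686 0.1502 0.2437] xaxis 97.92 yaxis 7.92 f [-0.45  1.11 -0.18]
65 100 px [256.  91.] 219 x 529.7 610.5 y 163.2 163.8 z 88.7 ang 89.96
65 100 px [263. 107.] 113 x 531.9 607.2 y 150.3 150.7 z 91.5 ang 89.71
65 100 px [228. 135.] 168 x 540.7 543.6 y 113.3 140.7 z 85.5 ang 7.28
65 100 px [238. 136.] 152 x 549.1 552.4 y 113.2 140.7 z 84.1 ang 8.07
65 100 px [247. 137.] 117 x 557.5 561.3 y 113.1 140.7 z 84.4 ang 8.38
65 100 px [257. 138.] 84 x 565.9 570.2 y 113.1 140.7 z 86.3 ang 9.15
65 100 px [267. 141.] 54 x 574.4 579.2 y 113.0 140.2 z 76.9 ang 9.76
65 100 px [279. 142.] 64 x 582.7 588.3 y 113.0 140.1 z 82.9 ang 89.60
65 100 px [290. 138.] 84 x 591.7 596.7 y 113.0 140.7 z 83.7 ang 79.55
65 100 px [299. 136.] 101 x 600.7 605.1 y 112.9 140.7 z 85.4 ang 80.43
65 100 px [254. 159.] 114 x 535.8 602.9 y 106.8 107.4 z 96.0 ang 89.63
65 100 px [296. 189.] 105 x 600.3 607.5 y 60.6 83.5 z 84.4 ang 72.36
65 100 px [236. 277.] 577 x 514.6 
[... 855 characters left out ...]
141.] 60 x 604.9 607.8 y 114.3 130.9 z 108.5 ang 1.19
108 124 px [264. 154.] 165 x 553.4 591.9 y 109.3 120.1 z 108.6 ang 89.99
108 124 px [227. 153.] 59 x 538.5 549.5 y 110.1 119.2 z 108.6 ang 88.63
108 124 px [257. 194.] 4493 x 537.4 601.5 y 38.6 107.1 z 118.1 ang 89.62
108 124 px [298. 198.] 68 x 600.3 607.6 y 59.4 83.5 z 117.9 ang 72.31
108 124 px [266. 299.] 157 x 564.4 583.1 y -32.1 -13.8 z 111.7 ang 51.13
108 124 px [237. 302.] 204 x 535.6 558.8 y -27.6 -19.9 z 116.1 ang 88.73
143 180 px [270. 220.] 730 x 573.7 584.9 y 58.4 83.6 z 169.8 ang 0.32
143 180 px [305. 220.] 655 x 600.3 609.6 y 58.3 83.5 z 171.1 ang 0.02
143 180 px [284. 322.] 353 x 581.8 598.7 y -30.0 -15.3 z 150.8 ang 49.30
```

View pics/w4.png

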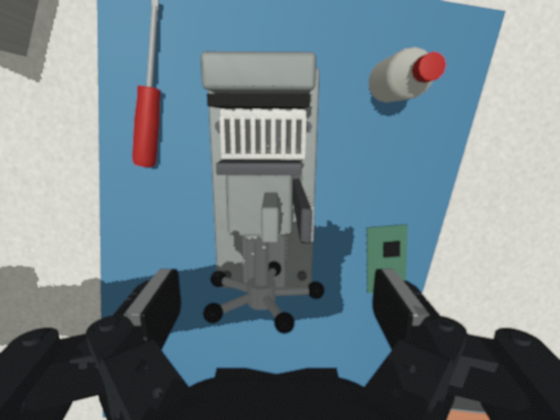

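```bash
python3 - <<'E'
from h import *
X=np.load('pics/w4X.npy'); a=np.radians(7.9)
for u,v in [(213,313),(284,322),(316,290),(218,279)]:
    q=X[v-4:v+5,u-4:u+5].reshape(-1,3); q=q[~np.isnan(q[:,2])]; x,y,z=np.median(q,0)*1000
    print(u,v,round(np.cos(a)*x+np.sin(a)*y,1),round(-np.sin(a)*x+np.cos(a)*y,1),round(z,1),q[:,2].max())
E
python3 -m creep '[[[4,-3,-2,0,0],[4,-6,-4,0,0],[4,-9.5,-5.3,0,0],[4,-9.5,-5.3,0,0],[4,-9.5,-5.3,4,0],[4,-9.5,-5.3,6,0],[4,-9.5,-5.3,6,0],[4,-9.5,-5.3,6,0]]]'; python3 look.py w5
```

```text
213 313 529.0 -20.3 137.8 0.1396534709572449
284 322 590.0 -19.8 151.7 0.1541850109219512
316 290 622.9 -21.2 97.1 0.09939969187582148
218 279 522.6 -21.4 73.3 0.07610058723584934
clock: 7.13
tool_pos: [0.5277, 0.0483, 0.1817]
eef_rot: [-0.001, 0.657, 0.754, -0.002]
wrist_force: [-0.3, -0.6, 0.9]
gripper_width: 0.04
grasp_force: 0.0
tcp [0.5277 0.0483 0.1817] xaxis 97.89 yaxis 7.89 f [-0.28 -0.58  0.91]
```

View pics/w5.png

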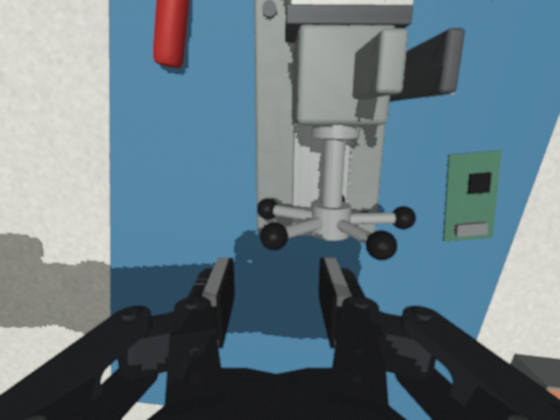

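```bash
python3 -m creep '[[[4,0,0,3,0],[4,0,0,5,0],[4,0,0,6,0],[4,0,0,6.5,0],[4,0,0,6.5,0],[4,0,0,6.5,0],[4,0,0.3,6.5,0],[4,0,0.5,6.5,0]]]' 40; cat > st.py <<'E'
from h import *
s=manip.state(); a=np.radians(7.9); c,n=np.cos(a),np.sin(a)
x,y,z=s['tool_pos']*1000; f=s['wrist_force']; w=s['gripper_width']*1000
u=c*x+n*y; v=-n*x+c*y; fu=c*f[0]+n*f[1]; fv=-n*f[0]+c*f[1]
xc=u-w/2+9-570; th=np.arcsin(np.clip(xc/55,-1,1)); zc=55*np.cos(th)
# force on tool -> on ball is opposite; clockwise torque = F_u*z - F_z*x at contact
print('t %.2f u %.1f v %.1f z %.1f w %.1f fu %.2f fv %.2f fz %.2f | xc %.1f th %.3f zball %.1f  torque %.3f grasp %.1f'%(s['clock'],u,v,z,w,fu,fv,f[2],xc,th,94+zc,(-fu*zc+f[2]*(xc-9))/1000,s['grasp_force']))
E
python3 st.py
```

```text
clock: 7.85
tool_pos: [0.5352, 0.0495, 0.1195]
eef_rot: [0.001, 0.657, 0.754, 0.001]
wrist_force: [0.7, -0.0, 0.2]
gripper_width: 0.04
grasp_force: 0.0
t 7.85 u 537.0 v -24.5 z 119.5 w 40.0 fu 0.68 fv -0.14 fz 0.24 | xc -44.1 th -0.929 zball 126.9  torque -0.035 grasp 0.0
```

```bash
python3 -m creep '[[[4,0,0.2,0,0],[4,0,0.4,-0.1,0],[4,0,0.6,-0.25,0],[4,0,0.8,-0.4,0],[4,0,1.0,-0.55,0],[4,0,1.2,-0.7,0]]]'; python3 st.py;  python3 -m creep '[[[4,0,0.2,-0.15,0],[4,0,0.4,-0.3,0],[4,0,0.6,-0.4,0],[4,0,0.8,-0.5,0]]]' >/dev/null; python3 st.py
```

```text
clock: 8.35
tool_pos: [0.5415, 0.0504, 0.1241]
eef_rot: [-0.003, 0.657, 0.754, -0.003]
wrist_force: [-11.6, -0.7, 4.0]
gripper_width: 0.0403
grasp_force: 5.8
t 8.35 u 543.3 v -24.5 z 124.1 w 40.3 fu -11.61 fv 0.90 fz 3.98 | xc -37.8 th -0.758 zball 134.0  torque 0.278 grasp 5.8
t 8.68 u 552.4 v -24.8 z 129.4 w 40.0 fu -9.21 fv 0.18 fz 2.98 | xc -28.6 th -0.547 zball 141.0  torque 0.321 grasp 4.2
```

```bash
python3 -m creep '[[[4,0,0.2,-0.1,0],[4,0,0.4,-0.2,0],[4,0,0.6,-0.3,0],[4,0,0.8,-0.4,0]]]'>/dev/null; python3 st.py;  python3 -m creep '[[[4,0,0.2,-0.1,0],[4,0,0.4,-0.15,0],[4,0,0.6,-0.2,0],[4,0,0.8,-0.25,0]]]' >/dev/null; python3 st.py; python3 -m creep '[[[4,0,0.2,-0.05,0],[4,0,0.4,-0.1,0],[4,0,0.6,-0.1,0],[4,0,0.8,-0.1,0]]]' >/dev/null; python3 st.py
```

```text
t 9.02 u 561.2 v -24.7 z 133.7 w 39.8 fu -6.83 fv -0.28 fz 3.22 | xc -19.7 th -0.366 zball 145.4  torque 0.258 grasp 3.5
t 9.35 u 569.5 v -24.8 z 136.3 w 39.9 fu -6.29 fv -0.84 fz 2.04 | xc -11.4 th -0.209 zball 147.8  torque 0.297 grasp 3.2
t 9.68 u 577.8 v -24.7 z 137.3 w 40.3 fu -4.94 fv 0.69 fz 1.62 | xc -3.4 th -0.061 zball 148.9  torque 0.251 grasp 3.0
```

```bash
for i in 1 2 3; do python3 -m creep '[[[4,0,0.1,0,0],[4,0,0.2,0,0],[4,0,0.3,0,0],[4,0,0.4,0.02,0]]]' >/dev/null; python3 st.py; done
```

```text
t 10.02 u 581.8 v -24.7 z 137.1 w 39.8 fu -5.42 fv -0.07 fz 1.72 | xc 1.0 th 0.017 zball 149.0  torque 0.284 grasp 2.9
t 10.35 u 585.9 v -24.7 z 136.9 w 40.2 fu -5.35 fv -0.42 fz 1.91 | xc 4.7 th 0.086 zball 148.8  torque 0.285 grasp 2.9
t 10.68 u 589.8 v -24.8 z 136.7 w 40.3 fu -6.63 fv -0.90 fz 1.11 | xc 8.7 th 0.158 zball 148.3  torque 0.360 grasp 2.9
```

```bash
for i in 1 2; do python3 -m creep '[[[4,0,0.1,0.03,0],[4,0,0.2,0.06,0],[4,0,0.3,0.1,0]]]' >/dev/null; python3 st.py; done
```

```text
t 10.93 u 592.8 v -24.8 z 135.7 w 39.7 fu -4.65 fv -0.99 fz 1.75 | xc 11.9 th 0.218 zball 147.7  torque 0.255 grasp 3.0
t 11.18 u 595.7 v -24.8 z 134.7 w 39.8 fu -6.72 fv -0.18 fz 2.41 | xc 14.7 th 0.271 zball 147.0  torque 0.370 grasp 3.1
```

```bash
sed -i "s/grasp %.1f/grasp %.2f/" st.py; for i in 1 2; do python3 -m creep '[[[4,0,0.1,0,0],[4,0,0.2,0,0],[4,0,0.3,0,0]]]' >/dev/null; python3 st.py; done
```

```text
t 11.43 u 598.2 v -24.9 z 134.3 w 40.0 fu -6.61 fv -0.74 fz 0.11 | xc 17.1 th 0.317 zball 146.3  torque 0.346 grasp 3.38
t 11.68 u 600.6 v -25.0 z 133.9 w 39.9 fu -7.14 fv -0.32 fz -2.33 | xc 19.7 th 0.366 zball 145.4  torque 0.342 grasp 3.71
```

```bash
for i in 1 2; do python3 -m creep '[[[4,0,0.1,0,0],[4,0,0.2,0,0],[4,0,0.3,0,0]]]' >/dev/null; python3 st.py; done
```

```text
t 11.93 u 603.1 v -24.9 z 133.5 w 40.0 fu -8.06 fv -0.43 fz -3.06 | xc 22.1 th 0.413 zball 144.4  torque 0.366 grasp 4.05
t 12.18 u 605.7 v -24.8 z 133.4 w 40.1 fu -9.57 fv 0.09 fz -3.76 | xc 24.7 th 0.466 zball 143.1  torque 0.412 grasp 4.36
```

```bash
for i in 1 2 3; do python3 -m creep '[[[4,0,0.05,0,0],[4,0,0.1,0,0]]]' >/dev/null; python3 st.py; done
```

```text
t 12.35 u 606.6 v -24.9 z 133.3 w 40.1 fu -8.13 fv 0.29 fz -2.14 | xc 25.6 th 0.483 zball 142.7  torque 0.361 grasp 4.37
t 12.52 u 607.4 v -24.8 z 133.2 w 40.1 fu -9.25 fv -0.92 fz -1.94 | xc 26.4 th 0.500 zball 142.3  torque 0.413 grasp 4.55
t 12.68 u 608.3 v -24.8 z 133.2 w 40.2 fu -9.41 fv -1.15 fz -2.13 | xc 27.2 th 0.518 zball 141.8  torque 0.411 grasp 4.68
```

```bash
for i in 1 2; do python3 -m creep '[[[4,0,0.05,0,0],[4,0,0.1,0,0]]]' >/dev/null; python3 st.py; done; python3 - <<'E'
# free-run check of the torque-vs-angle line with all readings so far
import numpy as np
th=np.array([.017,.086,.158,.218,.271,.317,.366,.413,.466,.483,.5,.518]);T=np.array([.284,.285,.36,.255,.37,.346,.342,.366,.412,.361,.413,.411])
for c in np.arange(.1,.36,.04): print(round(c,2),np.std(T-(.28+.56*np.clip(th-c,0,9))).round(4),np.mean(T-(.28+.56*np.clip(th-c,0,9))).round(4))
E
```

```text
t 12.85 u 609.2 v -24.8 z 133.1 w 40.2 fu -8.48 fv -0.78 fz -3.29 | xc 28.0 th 0.535 zball 141.3  torque 0.338 grasp 4.81
t 13.02 u 610.0 v -24.8 z 133.0 w 40.0 fu -9.83 fv -0.42 fz -3.23 | xc 29.0 th 0.555 zball 140.7  torque 0.395 grasp 4.96
0.1 0.0529 -0.0561
0.14 0.0492 -0.0374
0.18 0.0442 -0.0197
0.22 0.0388 -0.003
0.26 0.0365 0.0119
0.3 0.0344 0.0255
0.34 0.0337 0.0375
```

```bash
cat > avg.py <<'E'
from h import *
import sys
a=np.radians(7.9); c,n=np.cos(a),np.sin(a); L=[]
for i in range(12):
    s=manip.state(); x,y,z=s['tool_pos']*1000; f=s['wrist_force']; w=s['gripper_width']*1000
    L.append([c*x+n*y,z,w,c*f[0]+n*f[1],f[2],s['grasp_force']]); manip.snapshot('top')
L=np.array(L); u,z,w,fu,fz,g=L.mean(0); xc=u-w/2+9-570; zc=np.sqrt(55**2-xc**2)
print('u %.2f z %.2f w %.2f fu %.2f fz %.2f g %.2f'%(u,z,w,fu,fz,g),'sd',L.std(0).round(2),'th %.3f torque %.3f'%(np.arcsin(xc/55),(-fu*zc+fz*(xc-9))/1000), L[[0,5,11],5].round(2), L[[0,5,11],0].round(2))
E
python3 avg.py
```

```text
u 610.11 z 133.04 w 40.04 fu -9.49 fz -3.12 g 4.75 sd [0.03 0.01 0.24 0.58 0.33 0.07] th 0.557 torque 0.380 [4.96 4.72 4.71] [610.02 610.12 610.12]
```

```bash
python3 -m creep '[[[4,0,0,0.2,0],[4,0,0.05,0.25,0],[4,0,0.1,0.28,0],[4,0,0.15,0.3,0]]]' >/dev/null; python3 st.py; python3 avg.py
```

```text
t 13.95 u 612.8 v -24.9 z 131.0 w 39.9 fu -9.19 fv -0.48 fz 1.29 | xc 31.8 th 0.617 zball 138.9  torque 0.442 grasp 4.45
u 612.79 z 130.94 w 40.04 fu -8.52 fz 0.99 g 4.23 sd [0.01 0.01 0.16 0.37 0.4  0.08] th 0.616 torque 0.405 [4.45 4.2  4.19] [612.77 612.79 612.81]
```

```bash
for r in 1 2 3 4; do python3 -m creep '[[[4,0,0.04,0.025,0]]]' >/dev/null; python3 st.py; done; python3 avg.py
```

```text
t 14.63 u 613.1 v -24.9 z 130.8 w 40.0 fu -9.14 fv -0.52 fz 1.28 | xc 32.1 th 0.623 zball 138.7  torque 0.438 grasp 4.42
t 14.72 u 613.5 v -24.9 z 130.5 w 40.0 fu -9.06 fv 0.21 fz 1.70 | xc 32.5 th 0.633 zball 138.3  torque 0.442 grasp 4.43
t 14.80 u 613.9 v -24.9 z 130.3 w 40.0 fu -9.67 fv -0.47 fz 1.87 | xc 32.9 th 0.642 zball 138.0  torque 0.471 grasp 4.44
t 14.88 u 614.3 v -25.0 z 130.0 w 40.1 fu -8.96 fv -0.60 fz 2.06 | xc 33.3 th 0.650 zball 137.8  torque 0.442 grasp 4.49
u 614.39 z 130.02 w 39.99 fu -8.36 fz 1.45 g 4.32 sd [0.02 0.01 0.19 0.45 0.45 0.06] th 0.652 torque 0.401 [4.49 4.3  4.29] [614.34 614.37 614.4 ]
```

```bash
python3 -m creep '[[[4,0,-0.3,0,0],[4,0,-0.7,0,0],[4,0,-0.7,0,0],[4,0,-0.7,-3,0],[4,0,-0.7,-7,0],[4,2,-0.7,-11,0],[4,4,-0.7,-12,0],[4,4,-0.7,-12,0],[4,4,-0.7,-12,0],[4,4,-0.7,-12,0]]]'; python3 look.py w6; python3 meas.py w6 | grep -E "^(65|143|108)"
```

```text
clock: 16.32
tool_pos: [0.6027, 0.0989, 0.2507]
eef_rot: [0.0, 0.657, 0.754, -0.0]
wrist_force: [-0.5, 0.1, 0.0]
gripper_width: 0.04
grasp_force: 0.0
tcp [0.6027 0.0989 0.2507] xaxis 97.91 yaxis 7.91 f [-0.54  0.14  0.04]
65 100 px [278.  22.] 69 x 610.2 614.6 y 162.4 165.9 z 83.7 ang 35.10
65 100 px [194.  62.] 149 x 540.5 542.5 y 117.6 143.0 z 92.7 ang 85.16
65 100 px [204.  62.] 159 x 548.9 551.7 y 117.8 143.0 z 90.9 ang 83.36
65 100 px [214.  62.] 171 x 557.4 560.7 y 117.9 142.9 z 89.7 ang 81.80
65 100 px [225.  62.] 182 x 565.8 568.9 y 117.6 142.8 z 87.2 ang 82.01
65 100 px [235.  63.] 177 x 574.2 577.8 y 117.1 142.9 z 84.8 ang 81.01
65 100 px [255.  60.] 123 x 591.1 595.1 y 117.6 142.8 z 85.8 ang 88.89
65 100 px [265.  55.] 79 x 599.5 604.4 y 118.8 142.8 z 80.6 ang 78.60
65 100 px [245.  61.] 154 x 582.7 586.7 y 117.5 142.9 z 85.1 ang 80.35
65 100 px [250.  99.] 98 x 572.9 604.6 y 98.1 108.9 z 96.7 ang 14.75
65 100 px [209. 100.] 70 x 536.0 565.5 y 98.1 101.7 z 93.5 ang 87.26
65 100 px [261. 225.] 754 x 571.8 627.9 y -32.0 29.1 z 87.4 ang 45.46
65 100 px [202. 228.] 635 x 509.7 566.5 y -32.4 28.2 z 87.8 ang 43.24
108 124 px [224.  21.] 4408 x 528.5 612.4 y 130.2 171.0 z 112.3 ang 0.05
108 124 px [225.  88.] 1598 x 535.6 603.9 y 101.3 136.0 z 118.7 ang 89.62
108 124 px [272.  78.] 42 x 605.3 607.8 y 111.6 122.5 z 108.5 ang 89.84
108 124 px [226. 138.] 3834 x 542.4 597.0 y 34.9 96.7 z 117.8 ang 89.72
108 124 px [223. 244.] 217 x 550.3 572.6 y -36.6 -15.0 z 111.9 ang 88.21
108 124 px [246. 245.] 124 x 575.2 592.3 y -28.6 -22.0 z 116.5 ang 0.65
143 180 px [232. 144.] 836 x 573.5 585.4 y 55.9 81.6 z 169.7 ang 89.93
143 180 px [269. 144.] 548 x 600.8 609.5 y 56.1 81.6 z 171.6 ang 89.94
143 180 px [189. 259.] 287 x 531.0 546.4 y -32.5 -18.0 z 146.5 ang 31.68
143 180 px [267. 259.] 200 x 596.1 609.3 y -32.2 -19.0 z 144.9 ang 35.39
```

View pics/w6.png

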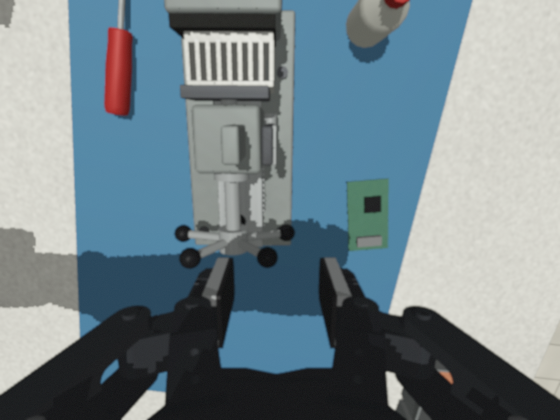

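```bash
python3 -m creep '[[[4,3,-1.5,0,0],[4,5.6,-2.7,0,0],[8.5,5.6,-2.7,0.7,0],[8.5,5.6,-2.7,0.7,0],[8.5,5.6,-2.7,0.7,0],[8.5,5.6,-2.7,0.7,0],[8.5,5.6,-2.7,0.7,0]]]'; python3 look.py w7; python3 meas.py w7 | grep -E "^(65|143|108)"
```

```text
clock: 16.95
tool_pos: [0.5692, 0.1493, 0.2443]
eef_rot: [0.0, 0.658, 0.753, -0.0]
wrist_force: [-0.7, 0.5, 0.2]
gripper_width: 0.0852
grasp_force: 0.0
tcp [0.5692 0.1493 0.2443] xaxis 97.76 yaxis 7.76 f [-0.74  0.5   0.24]
65 100 px [260.  89.] 100 x 530.1 610.7 y 163.2 163.7 z 97.4 ang 89.96
65 100 px [228. 131.] 169 x 540.8 543.0 y 115.5 143.0 z 86.4 ang 5.71
65 100 px [237. 131.] 155 x 549.2 551.9 y 115.4 143.0 z 84.6 ang 7.01
65 100 px [247. 132.] 126 x 557.6 560.7 y 115.3 142.9 z 85.9 ang 7.37
65 100 px [256. 134.] 100 x 566.0 569.7 y 115.3 142.9 z 83.9 ang 8.21
65 100 px [266. 136.] 50 x 574.4 578.8 y 115.2 142.5 z 90.0 ang 8.93
65 100 px [289. 136.] 49 x 592.1 596.8 y 115.1 142.5 z 85.0 ang 80.15
65 100 px [299. 134.] 95 x 601.2 605.1 y 115.2 142.8 z 82.6 ang 80.95
65 100 px [243. 169.] 61 x 543.1 566.9 y 95.9 98.3 z 95.1 ang 1.92
65 100 px [278. 169.] 56 x 574.4 596.7 y 94.8 98.2 z 94.2 ang 81.96
65 100 px [296. 189.] 107 x 600.4 607.7 y 58.5 81.8 z 82.8 ang 71.00
65 100 px [231. 281.] 652 x 509.4 565.9 y -30.7 25.9 z 88.0 ang 41.53
65 100 px [290. 280.] 675 x 572.3 628.0 y -31.5 25.5 z 86.3 ang 47.65
108 124 px [258.  69.] 4230 x 526.6 613.5 y 163.9 189.7 z 111.9 ang 89.45
108 124 px [258. 103.] 2174 x 531.3 608.4 y 121.9 161.2 z 117.5 ang 89.95
108 124 px [261. 157.] 1566 x 535.9 607.2 y 102.0 134.8 z 118.6 ang 89.98
108 124 px [293. 130.] 42 x 596.8 599.0 y 122.8 138.5 z 108.4 ang 87.59
108 124 px [257. 202.] 3491 x 542.3 596.7 y 35.9 96.8 z 117.9 ang 89.48
108 124 px [298. 197.] 67 x 600.3 607.7 y 58.4 81.8 z 114.0 ang 72.36
108 124 px [262. 301.] 357 x 549.8 591.9 y -35.1 -18.3 z 114.0 ang 77.26
143 180 px [269. 220.] 734 x 573.3 585.3 y 56.3 81.9 z 169.8 ang 89.52
143 180 px [305. 220.] 644 x 600.4 609.8 y 56.4 81.8 z 171.2 ang 89.33
143 180 px [223. 321.] 256 x 530.8 546.0 y -32.2 -18.0 z 146.4 ang 18.22
143 180 px [298. 321.] 185 x 596.3 609.3 y -31.7 -19.0 z 145.0 ang 61.90
```

View pics/w7.png

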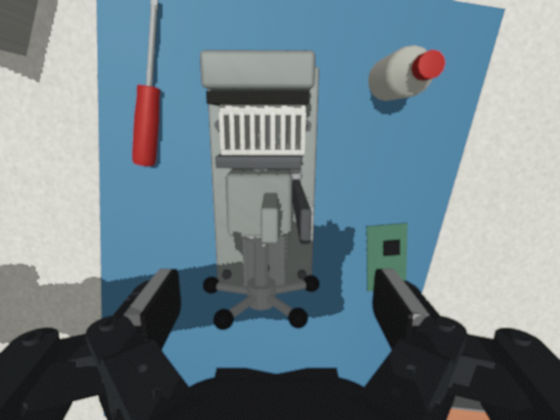

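```bash
python3 -c "
from bench import manip
print(manip.hand_in())"
```

```text
the job is handed in; nothing more can be done
None
```

The job is handed in. The smallest heat sink is clamped against the fixed jaw at roughly 40 N, estimated from wheel torque (about 0.45 N m while turning). The lever is home in the rack after being released about 2 mm off the sink, the jaw settled back about 2 mm under load, and nothing else was touched.

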